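Centre the doll blank on the painting tin

ROBOT

A 7-joint arm with a two-finger parallel gripper is mounted at the origin on the work surface. World frame = base frame: x ahead of the robot, y to its left, z up, the work surface at z = 0. Lengths are in m, angles in rad, forces in N, time in s.
With the tool pointing down it reaches from about 0.425 to 1.025 m from the base axis. Payload 3.6 kg.
Tool frame: the origin (TCP) lies at the very end of the fingers, on their centre line; the grasp point (between the pads) lies 19 mm behind it (arm.hold_point_z is the distance from the TCP to the grasp point, in m); z points along the fingers, y is the direction in which the jaws open and shut (so a half turn about z gives the same grasp; the last joint's range is limited). The gripper opens to 85 mm and grips with 20 to 120 N. Pads are 22 mm wide; open, the fingers measure 114 mm over their backs; the gripper's body (76 mm by 85 mm) begins 54 mm behind the grasp point. The pads swing forward as they close: fully open they stand 13 mm farther back than shut.
Start: joints at [1.145, 0.591, 0.048, 1.609, -0.033, 0.943, -0.034], TCP at [0.236, -0.685, 0.231] pointing down, gripper open.
Joint ranges: [-2.69, 2.69], [-0.47, 2.24], [-1.27, 1.36], [0.19, 2.51], [-1.53, 4.68], [0.08, 2.07], [-3.09, 3.09]. Speed limits (rad/s): [2.57, 2.57, 3.14, 3.14, 3.14, 3.14, 3.14].

INTERFACE

Orientations are given as a unit quaternion [w, x, y, z].
In Python, from bench import arm gives the robot as it stands. Calls block until the motion is done:
- arm.move_pose(position, orientation): joint-space move of the TCP to a pose.
- arm.move_straight(position, attitude=None, velocity=0.15, max_force=None): straight line of the TCP; attitude=None keeps the orientation; velocity is the mean speed in m/s. With max_force (N) it stops when the force on the tool has changed by that much, and returns True; else False.
- arm.set_joints(angles): joint-space move.
- arm.command_gripper(opening, strength=None): opening from 0.0 (shut) to 1.0 (fully open); strength is the grip in N (None keeps the last); returns when the fingers have stopped.
- arm.wait(seconds).
- arm.ik(position, orientation): joint angles nearest the present ones, or None.
- arm.sense(): the state.
- arm.get_image(name): name is "scene" or "top" or "wrist"; returns a dict with "frame" (400x640x3 uint8, blue, green, red), "range_z" (400x640 float32, m along the optical axis (not along the pixel's ray), 0 where there is no reading), "mtx" (3x3 intrinsics, pixels), "pose" (4x4, takes a point from camera to world coordinates); the wrist camera has in their place "hand_eye" (4x4, takes a point from camera to tool coordinates, whose origin is the TCP and whose axes are the flange's). Camera axes: x right, y down, z forward; pixel columns grow to the right and rows downward; lengths in m; the calibration is good to about 2 mm. A picture is of the moment at which its call begins: read the wrist's pose just before it.
A pose or a line that the arm cannot do raises arm.MotionError and nothing moves.
- arm.close_job(): hands the job in, once; it reports no verdict.
The state is a dict: "time_s": time; "joints": joint angles; "joint_velocities": joint speeds; "tau": joint torques, N m; "tcp_pos": TCP position; "orientation": TCP orientation; "contact_force": force on the tool from outside, world axes, zero at the start; "ft_torque": the same for the moment, N m; "gripper_width": opening from 0.0 (shut) to 1.0 (fully open).
Only numpy, scipy, OpenCV 4.12 (cv2) and the standard library are available. Lean on these libraries where they do the work, as an engineer would, in place of code of your own. Each camera call takes 0.05 s, during which the arm holds its last target. There are 200 camera calls.

TASK

The wooden doll blank on top of the upturned paint tin stands off to one side: centre it on the tin, ready to be painted all round, by tapping or nudging it gently with the fingertips or the outside of the fingers. It is wobbly, so push it low down; never take it between the fingers, lift it or knock it over. Leave the tin and the things standing around it where they are, and finish clear of everything.

Things in the scene. Friction and masses are not known exactly. Their poses are not given: they have to be found in the camera images.
- doll: Plain pale-wood doll blank (skittle shape, round about its axis), loose on the tin, 0.08 to 0.14 kg, 78 mm high. Foot flat, 36 mm in diameter; fullest 18 mm above the foot, 46 mm in diameter; neck 25 mm in diameter at 48 mm height; head 31 mm at 62 mm. Origin: centre of the foot's underside; z up to the head. It starts 20 to 35 mm off the tin's axis, in any direction, and may overhang its edge.
- doll_belly (a point): Centre of the doll at its fullest height, 18 mm above its foot. Pushed slowly at this height it slides and stops when the finger stops; a vertical finger with its tip 5 to 15 mm above the tin's top touches it here. Pushed at the neck or head it tips instead of sliding.
- tin_top (a point): Centre of the flat top of the upturned paint tin, on which the doll stands. The tin is a steel cylinder with a grey band round its side, 110 mm in diameter and 110 mm high, 0.9 kg, standing loose on the bench.
- tin: The same upturned paint tin; origin at the centre of its underside, on the bench.
- pot: Bystander: small white paint pot with a black lid, 60 mm in diameter, 64 mm high, on the bench; origin at the centre of its underside. Leave alone.
- bottle: Bystander: blue paint bottle with a black cap, 52 mm in diameter, 130 mm high, on the bench; origin at the centre of its underside. Leave alone.
- doll2: Bystander: smaller doll blank of the same shape standing on the bench, 62 mm high, 37 mm across; origin at the centre of its underside. Leave alone.
- jar: Bystander: empty white ceramic cup without handle, 72 mm in diameter, 85 mm high, on the bench; origin at the centre of its underside. Leave alone.
Things that resemble listed ones, but are neither listed nor needed, are in the scene too. Of the things that look like the tin, take the one that is nearest to the robot's base at the start.

How it is judged:
By the outcome, as a careful person would: the job done as asked, in the order asked, and still so for the second after the job is handed in, with the robot touching nothing.
It also fails if it takes over 56 s, if anything falls off the work surface, if the arm or the gripper's body presses on something with over 40 N, if the wrist force passes 120 N, or if a joint passes its speed limit or range.

## Working session

There is one attempt and no reset: what is moved stays moved. The work goes in short steps, each a Python script; the robot and the scene stay as the last script left them, time stands still between calls to the robot, and variables do not carry over. Pictures are saved under pics/ and viewed, about 8 in all and at most 12, crops included, and the job is handed in when it is done.

```bash
mkdir -p pics; ls; python3 - <<'E'
from bench import arm
import cv2,numpy as np,pickle
s=arm.sense();print(s)
d={n:arm.get_image(n) for n in("scene","top")}
pickle.dump(d,open('d0.pkl','wb'))
for n in d:
  cv2.imwrite(f'pics/{n}0.png',d[n]['frame']);print(n,d[n]['mtx'],d[n]['pose'].round(3))
E
```

```text
pics
{'time_s': 0.0, 'joints': array([ 1.14551597,  0.59215519,  0.04830505,  1.60983924, -0.03333679,
        0.94271129, -0.03366781]), 'joint_velocities': array([-0.0012027 ,  0.00133438,  0.00061393,  0.00052976, -0.0013683 ,
        0.0001023 ,  0.00119846]), 'tau': array([-9.66942298e-05, -5.48688841e+01,  1.54627942e+00, -1.98124713e+01,
        9.28070338e-03,  8.72596283e-03,  2.23858670e-06]), 'tcp_pos': array([ 0.23588908, -0.6846621 ,  0.23010874]), 'orientation': array([-1.12818507e-03,  9.86263967e-01,  1.65172804e-01, -2.41833429e-04]), 'contact_force': array([ 0.40978226, -0.10842446,  0.79139542]), 'ft_torque': array([-0.03070442,  0.01735198,  0.05453082]), 'gripper_width': 0.9996024262825748}
scene [[412.60421916   0.         321.49666809]
 [  0.         412.60421916 200.71631678]
 [  0.           0.           1.        ]] [[ 0.089  0.834 -0.545  1.067]
 [ 0.996 -0.066  0.061  0.005]
 [ 0.015 -0.548 -0.837  0.853]
 [ 0.     0.     0.     1.   ]]
top [[382.94491973   0.         327.81053619]
 [  0.         382.94491973 204.94975671]
 [  0.           0.           1.        ]] [[-0.027 -0.989  0.142  0.401]
 [-0.999  0.024 -0.024  0.097]
 [ 0.02  -0.143 -0.99   1.182]
 [ 0.     0.     0.     1.   ]]
```

View pics/scene0.png

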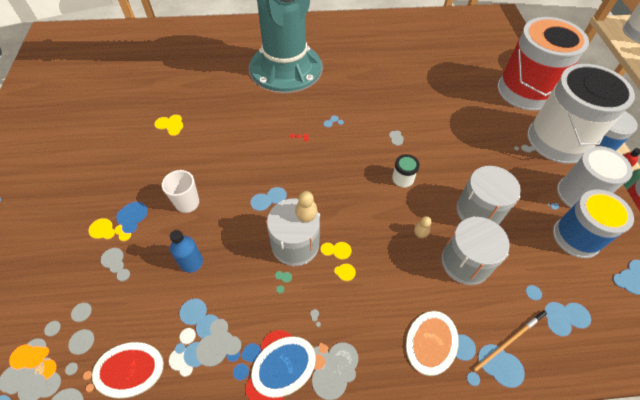

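View pics/top0.png

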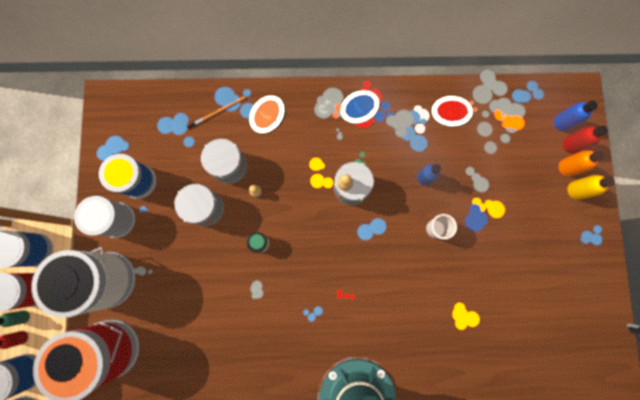

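The doll stands on the tin at scene (294,232) / top (354,183). In the scene view it is at (306,208), towards the robot and to its left. The pot, doll2, bottle and cup are clear of it. I'll measure with depth next.

```bash
cat > h.py <<'E'
import numpy as np,cv2
from scipy.optimize import least_squares
def cloud(im,pose=None):
    K=im['mtx'];T=im['pose'] if pose is None else pose;z=im['range_z']
    v,u=np.indices(z.shape)
    p=np.stack([(u-K[0,2])/K[0,0]*z,(v-K[1,2])/K[1,1]*z,z],-1)
    w=p@T[:3,:3].T+T[:3,3]; w[z==0]=np.nan
    return w
def ray_pix(im,u,v,h,pose=None):
    K=im['mtx'];T=im['pose'] if pose is None else pose
    d=T[:3,:3]@np.array([(u-K[0,2])/K[0,0],(v-K[1,2])/K[1,1],1]);return T[:3,3]+d*(h-T[2,3])/d[2]
def circ(xy,r,c0=None):   # centre of circle of known radius through rim points
    c0=np.mean(xy,0) if c0 is None else c0
    return least_squares(lambda c:np.hypot(*(xy-c).T)-r,c0,loss='soft_l1',f_scale=.001).x
def near(w,c,rad,lo,hi):
    return (np.hypot(w[...,0]-c[0],w[...,1]-c[1])<rad)&(w[...,2]>lo)&(w[...,2]<hi)
def measure(im,c,pose=None):
    w=cloud(im,pose)
    m=near(w,c,.09,.100,.120); xy=w[m][:,:2]; zt=np.median(w[m][:,2])
    # minimal enclosing circle of the top-plane points (tin top)
    e,r=cv2.minEnclosingCircle(xy.astype(np.float32))
    b=near(w,c,.09,zt+.012,zt+.09); p=w[b]
    if len(p)<10: return e,r,zt,None
    # doll axis: surface points against its profile radius at their height
    hh=[0,18,30,48,55,62,70,78];rr=[18,23,20,12.5,14.2,15.5,13,0]
    R=np.interp((p[:,2]-zt)*1e3,hh,rr)/1e3
    q=p[(p[:,2]-zt)<.07];Rq=R[(p[:,2]-zt)<.07]
    f=least_squares(lambda a:np.hypot(q[:,0]-a[0],q[:,1]-a[1])-Rq,np.mean(q,0)[:2],loss='soft_l1',f_scale=.002)
    return e,r,zt,f.x,len(q),np.max(p[:,2])
E
python3 - <<'E'
from h import *
import pickle
d=pickle.load(open('d0.pkl','rb'))
for n,(u,v) in dict(scene=(285,225),top=(362,190)).items():
    im=d[n];w=cloud(im);print(n,w[v,u],ray_pix(im,u,v,.11)); print(measure(im,ray_pix(im,u,v,.11)))
for nm,(u,v),(us,vs),h in [('pot',(258,242),(406,163),.064),('bottle',(429,173),(177,237),.13),('doll2',(255,189),(426,221),.05),('jar',(442,227),(180,183),.085),('tinA',(223,160),(478,243),.11),('tinB',(196,204),(491,187),.11)]:
    print(nm,ray_pix(d['top'],u,v,h).round(3),ray_pix(d['scene'],us,vs,h).round(3))
E
```

```text
scene [ 0.63709887 -0.02116977  0.10921524] [ 0.63755282 -0.02114177  0.11      ]
((0.6258277297019958, -0.004496623761951923), 0.05743861198425293, np.float64(0.10887071827719119), array([0.61639408, 0.0236374 ]), 384, np.float64(0.18847033013814785))
top [ 0.59613672 -0.0274669   0.1112366 ] [ 0.59636168 -0.02761033  0.11      ]
((0.6257025003433228, -0.004370574839413166), 0.056879352778196335, np.float64(0.10910507681248371), array([0.61655185, 0.02349964]), 139, np.float64(0.1890596141129458))
pot [0.459 0.275 0.064] [0.461 0.278 0.064]
bottle [ 0.637 -0.217  0.13 ] [ 0.659 -0.233  0.13 ]
doll2 [0.618 0.286 0.05 ] [0.618 0.295 0.05 ]
jar [ 0.487 -0.258  0.085] [ 0.494 -0.255  0.085]
tinA [0.693 0.367 0.11 ] [0.711 0.367 0.11 ]
tinB [0.567 0.441 0.11 ] [0.577 0.437 0.11 ]
```

Both cameras agree to within 0.2 mm: tin axis (0.6258, -0.0044), doll (0.6165, 0.0236), so it is about 29 mm off. I'll go to the far side of the doll with the gripper shut, push with the flat 22 mm side of the fingers, and stop about 6 mm short on purpose.

```bash
cat >> h.py <<'E'
def quat(ang): # tool down, tool x axis at heading ang
    return np.array([0,np.cos(ang/2),np.sin(ang/2),0])
TIN=np.array([.6258,-.0044])
def look(arm,tag,save=()):
    out={}
    for n in('scene','top'):
        im=arm.get_image(n)
        if n in save: cv2.imwrite(f'pics/{n}{tag}.png',im['frame'])
        try:
            r=measure(im,TIN); print(n,'tin',np.round(r[0],4),round(r[1],4),'doll',None if r[3] is None else (r[3].round(4),((r[3]-TIN)*1e3).round(1),r[4:]))
        except Exception as e: print(n,'failed',e)
E
python3 - <<'E'
from h import *
from bench import arm
doll=np.array([.6165,.0236]);d=TIN-doll;L=np.hypot(*d);d/=L
a=np.arctan2(d[1],d[0])
arm.command_gripper(0.0)
p=arm.sense()['tcp_pos'];arm.move_straight([p[0],p[1],.32],velocity=.2)
st=doll-d*.065
best=min(((np.abs(j[6]),q.tolist()) for q in(quat(a),quat(a+np.pi)) if (j:=arm.ik([*st,.26],q)) is not None));print(best)
q=best[1]
arm.move_pose([*st,.26],q)
s=arm.sense();im=arm.get_image('wrist');cv2.imwrite('pics/w1.png',im['frame']);print(im['hand_eye'].round(3))
arm.move_straight([*st,.122],velocity=.1)
s=arm.sense();print(s['time_s'],s['tcp_pos'],s['contact_force'],s['gripper_width'],st)
look(arm,1,('scene',))
E
```

```text
(np.float64(0.21208232278303868), [0.0, 0.5851449498090178, 0.8109287192552759, 0.0])
[[-0.001 -0.953 -0.302  0.078]
 [ 1.    -0.001 -0.     0.   ]
 [ 0.    -0.302  0.953 -0.143]
 [ 0.     0.     0.     1.   ]]
6.0333 [0.59654745 0.08545455 0.12266892] [-0.32111421 -0.60747572 -1.09241522] 0.0015593133827086774 [0.5960113  0.08528641]
scene tin [ 0.6259 -0.0038] 0.0572 doll (array([0.6163, 0.0256]), array([-9.5, 30. ]), (486, np.float64(0.19867635888606439)))
top tin [0. 0.] 0.0 doll None
  return _methods._mean(a, axis=axis, dtype=dtype,
  ret = ret.dtype.type(ret / rcount)
```

View pics/scene1.png

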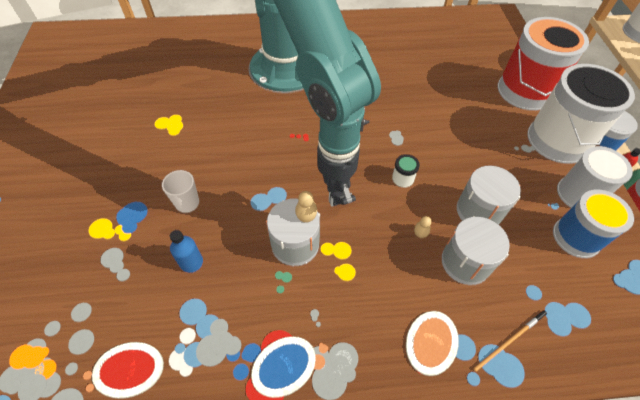

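The fingers are down at (340,197), beside the doll at (306,208), which hasn't moved. Pushing slowly now, stopping short.

```bash
cat > push.py <<'E'
import sys
from h import *
from bench import arm
doll=np.array([.6165,.0236]);d=TIN-doll;d/=np.hypot(*d)
short=float(sys.argv[1]);tag=sys.argv[2]
e=TIN-d*(.034+short)
p=arm.sense()['tcp_pos'][:2]
print('hit',arm.move_straight([*e,.122],velocity=.018,max_force=8))
s=arm.sense();print(s['tcp_pos'],s['contact_force'])
arm.wait(.2)
arm.move_straight([*(e-d*.035),.122],velocity=.04)
print(arm.sense()['time_s']);look(arm,tag,('scene',))
E
python3 push.py .007 2 2>&1|grep -v Warn
python3 -c "
import cv2;cv2.imwrite('pics/c2.png',cv2.resize(cv2.imread('pics/scene2.png')[140:280,220:400],None,fx=4,fy=4))"
```

```text
hit False
[0.61284411 0.03457109 0.1219969 ] [ 0.20335652 -0.79050256 -0.31888998]
10.4833
scene tin [ 0.6257 -0.004 ] 0.057 doll (array([0.6222, 0.0039]), array([-3.6,  8.3]), (520, np.float64(0.19885269426800023)))
top tin [0.5852 0.021 ] 0.0214 doll (array([0.5662, 0.0818]), array([-59.6,  86.2]), (2, np.float64(0.19831766777258708)))
```

View pics/c2.png

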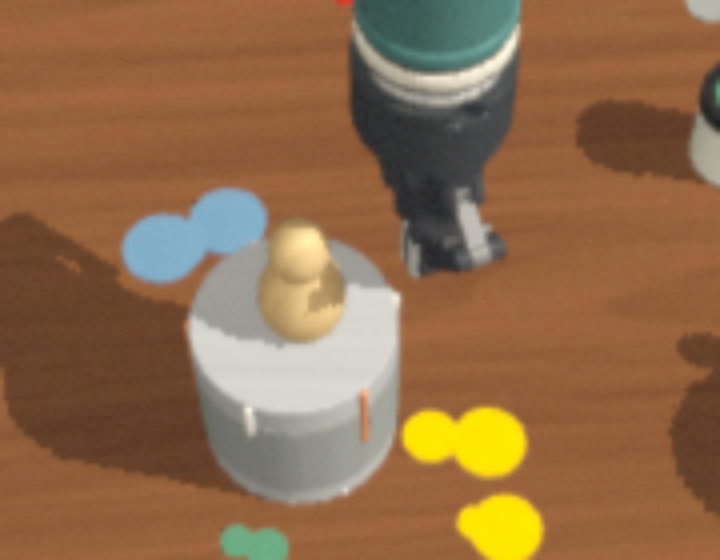

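The doll slid upright, as predicted. The fit still picks up gripper points, so I'll filter by wood colour and re-measure before the final push.

```bash
sed -i "s/b=near(w,c,.09,zt+.012,zt+.09); p=w\[b\]/f=im['frame'].astype(int); b=near(w,c,.07,zt+.012,zt+.082)\&(f[...,2]-f[...,0]>35); p=w[b]/" h.py
python3 - <<'E' 2>&1|grep -v Warn
from h import *
import pickle
from bench import arm
d0=pickle.load(open('d0.pkl','rb'))
for n in d0:
    r=measure(d0[n],TIN);print(n,r)
look(arm,'x')
E
```

```text
scene ((0.6258277297019958, -0.004496623761951923), 0.05743861198425293, np.float64(0.10887071827719119), array([0.61639958, 0.02365413]), 380, np.float64(0.18847033013814785))
top ((0.625954806804657, -0.004270377103239298), 0.05699166655540466, np.float64(0.10908655055693761), array([0.61652255, 0.02355154]), 137, np.float64(0.1890596141129458))
scene tin [ 0.6258 -0.0041] 0.0571 doll (array([0.6223, 0.0012]), array([-3.5,  5.6]), (386, np.float64(0.18831848896384418)))
top tin [0.5851 0.021 ] 0.0213 doll None
```

```bash
python3 - <<'E' 2>&1|grep -v Warn
from h import *
from bench import arm
off=np.array([-.0035,.0056]);d=-off/np.hypot(*off);a=np.arctan2(d[1],d[0])
q=quat(a+np.pi)
arm.move_straight([*(TIN-d*.074),.122],attitude=q,velocity=.06)
print('hit',arm.move_straight([*(TIN-d*.0345),.122],velocity=.016,max_force=8))
s=arm.sense();print(s['tcp_pos'],TIN-d*.0345,s['contact_force'])
arm.wait(.2)
arm.move_straight([*(TIN-d*.08),.122],velocity=.05)
print(arm.sense()['time_s']);look(arm,3)
E
```

```text
return _methods._mean(a, axis=axis, dtype=dtype,
  ret = ret.dtype.type(ret / rcount)
hit False
[0.60749821 0.02488088 0.12197485] [0.60751504 0.02485594] [-0.82874467  0.95869778  0.15046398]
15.0083
scene tin [ 0.6261 -0.0041] 0.057 doll (array([ 0.6261, -0.0046]), array([ 0.3, -0.2]), (392, np.float64(0.1886228131140365)))
top tin [0. 0.] 0.0 doll None
```

Centred to within 0.5 mm. I'll retract up and back, then check with both cameras unobstructed.

```bash
python3 - <<'E' 2>&1|grep -v Warn
from h import *
import pickle
from bench import arm
p=arm.sense()['tcp_pos'];arm.move_straight([p[0],p[1],.32],velocity=.15)
arm.set_joints([1.145,.591,.048,1.609,-.033,.943,-.034])
s=arm.sense();print(s['time_s'],s['tcp_pos'])
look(arm,4,('scene','top'))
d0=pickle.load(open('d0.pkl','rb'))
for n in d0:   # bystanders: changed pixels
    a=cv2.imread(f'pics/{n}4.png').astype(int);m=(np.abs(a-d0[n]['frame']).max(-1)>50).astype(np.uint8)
    k,_,st,_=cv2.connectedComponentsWithStats(m);print(n,[t.tolist() for t in st[1:] if t[4]>8])
E
```

```text
19.4917 [ 0.23826658 -0.68425134  0.23135267]
scene tin [ 0.6262 -0.0047] 0.0575 doll (array([ 0.6261, -0.0047]), array([ 0.3, -0.3]), (380, np.float64(0.1887512182899419)))
top tin [ 0.6261 -0.0039] 0.0569 doll (array([ 0.6264, -0.0049]), array([ 0.6, -0.5]), (142, np.float64(0.19095487965170532)))
scene [[0, 48, 2, 7, 9], [268, 191, 49, 37, 915], [289, 196, 7, 3, 14], [274, 204, 10, 5, 30]]
top [[337, 170, 36, 25, 514], [627, 323, 12, 10, 59]]
```

View pics/scene4.png

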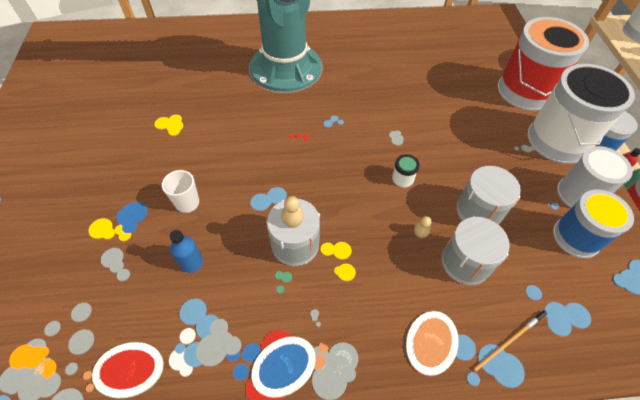

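The doll stands upright in the middle of the tin at (292,212). Nothing else has moved, and the arm is clear.

```bash
python3 -c "
from bench import arm
arm.wait(.3);arm.close_job()"
```

```text
the job is handed in; nothing more can be done
```

The doll now stands upright at the centre of the tin, and I handed the job in about 20 s into the 56 s limit. I shut the gripper and gave the doll two slow, low pushes with the flat side of the fingers. The first stopped about 7 mm short on purpose; the second corrected the direction and distance. Then I backed the arm off to its start pose.

**Centring:** the last views put the doll 0.2 mm (scene camera) and about 1 mm (top camera) from the tin's axis, where it started 29 mm off.

**Tin and bystanders:** the tin measured within 0.5 mm of its first position. Comparing pictures from before and after showed changes only around the doll on the tin top and at the image edges, so the pot, bottle, small doll and cup stayed put.

**Failed checks:** the top camera was blocked by the arm during the pushes, so its readings then were unusable. One early scene reading was about 2 mm off because it picked up gripper points; I fixed that with a colour filter before the second push.

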